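Reload the socket tray in reverse order

ROBOT

A 6-joint arm with a two-finger parallel gripper is mounted at the origin on the work surface. World frame = base frame: x ahead of the robot, y to its left, z up, the work surface at z = 0. Lengths are in m, angles in rad, forces in N, time in s.
With the tool pointing down it reaches from about 0.275 to 0.825 m from the base axis. Payload 4.9 kg.
Tool frame: the origin (TCP) lies on the centre line of the jaws, within the pads' length; the fingertips stand 8 mm ahead of it and the grasp point (between the pads) lies 11 mm behind it; z points along the fingers, y is the line along which they close (so a half turn about z gives the same grasp; the last joint's range is limited). The gripper opens to 85 mm and grips with 20 to 120 N. Pads are 22 mm wide; open, the fingers measure 114 mm over their backs; the gripper's body (76 mm by 85 mm) begins 54 mm behind the grasp point. The pads swing forward as they close: fully open they stand 13 mm farther back than shut.
Start: joints at [1.088, 0.326, -0.193, 1.052, 0, 1.437], TCP at [0.188, 0.517, 0.239] pointing down, gripper open.
Joint ranges: [-2.65, 2.65], [-0.97, 1.79], [-1.3, 1.35], [-1.93, 2.1], [-1.47, 1.37], [-3.14, 3.14]. Speed limits (rad/s): [2.57, 2.57, 3.14, 3.14, 3.14, 3.14].

INTERFACE

Orientations are given as a unit quaternion [w, x, y, z].
In Python, from rig import arm, claw, planner, monitor, viewer gives the robot as it stands. Calls block until the motion is done:
- arm.goto(position, orientation): joint-space move of the TCP to a pose.
- arm.move_l(position, attitude=None, rate=0.15, max_force=None): straight line of the TCP; attitude=None keeps the orientation; rate is the mean speed in m/s. With max_force (N) it stops when the force on the tool has changed by that much, and returns True; else False.
- arm.goto_joints(angles): joint-space move.
- claw.gripper_to(opening, force=None): finger opening in m; force is the grip in N (None keeps the last); returns when the fingers have stopped.
- arm.pause(seconds).
- planner.ik(position, orientation): joint angles nearest the present ones, or None.
- monitor.sense(): the state.
- viewer.camera(name): name is "scene" or "top" or "wrist"; returns a dict with "img" (480x640x3 uint8, blue, green, red), "intrinsics" (3x3 intrinsics, pixels), "position" and "rotation" of the camera in the world. Camera axes: x right, y up, looking along -z (the intrinsics and any distortion apply to the point x, -y, -z); pixel columns grow to the right and rows downward; lengths in m; the calibration is good to about 2 mm. A picture is of the moment at which its call begins. There is no depth.
A pose or a line that the arm cannot do raises arm.PlanningError and nothing moves.
- arm.finish_job(): hands the job in; it is judged then, once.
The state is a dict: "time_s": time; "joint_positions": joint angles; "joint_vel": joint speeds; "effort": joint torques, N m; "eef_pos": TCP position; "ee_rot": TCP orientation; "ft_force": force on the tool from outside, world axes, zero at the start; "ft_torque": the same for the moment, N m; "width": finger opening in m; "gripper_force": force on a finger pad.
Only numpy, scipy, OpenCV 4.12 (cv2) and the standard library are available. Lean on these libraries where they do the work, as an engineer would, in place of code of your own. Each camera call takes 0.05 s, during which the arm holds its last target. There are 200 camera calls.

TASK

The four sockets on the aluminium rail stand in the order in which they were used to take a machine apart; set them up in the blue tray, one in each pocket, in the reverse order for putting it back together. Counting from the pull handle of each rack: the socket nearest the rail's handle goes in the tray's pocket farthest from the tray's handle, and so on, until the socket farthest from the rail's handle stands in the pocket nearest the tray's handle. Keep the sockets upright, set them down rather than dropping them, and leave all four standing on the pockets' floors.

Things in the scene. Friction and masses are not known exactly. Their poses are not given: they have to be found in the camera images.
- socket_slim: Slim tall steel socket: plain round bright cylinder, diameter 20 mm, height 85 mm, with a dark hexagon in its top. It stands upright and loose in one of the rail's cups, within 6 mm of the cup's centre, at any place in the row. Origin: centre of its underside; z axis up along the socket. Rigid, 0.09 to 0.31 kg.
- socket_medium: Medium steel socket: plain round bright cylinder, diameter 27 mm, height 65 mm, with a dark hexagon in its top. It stands upright and loose in one of the rail's cups, within 6 mm of the cup's centre, at any place in the row. Origin: centre of its underside; z axis up along the socket. Rigid, 0.09 to 0.31 kg.
- socket_wide: Wide short steel socket: plain round bright cylinder, diameter 34 mm, height 52 mm, with a dark hexagon in its top. It stands upright and loose in one of the rail's cups, within 6 mm of the cup's centre, at any place in the row. Origin: centre of its underside; z axis up along the socket. Rigid, 0.09 to 0.31 kg.
- socket_bit: Bit socket: round bright steel body of diameter 27 mm and height 50 mm, from whose top a thin dark hexagonal bit, 12 mm across and 35 mm long, stands up (85 mm in all); grip the body, not the bit. It stands upright and loose in one of the rail's cups, within 6 mm of the cup's centre, at any place in the row. Origin: centre of its underside; z axis up along the socket. Rigid, 0.09 to 0.31 kg.
- rail: Source rack, fixed on the bench at any yaw: flat aluminium rail, 76 mm (x) by 220 mm (y), 6 mm thick, with four black cups in a row along its y axis, centred at y = -81, -27, +27 and +81 mm. A black U-shaped pull handle, its top 13 mm above the bench, stands out of its +y end, to y = 139 mm: this is the handle end. Origin: centre of its underside, on the bench; z up.
- tray: Target rack, fixed at any yaw: blue plastic tray, 58 mm (x) by 220 mm (y), 16 mm high, with walls, dividers and floor 4 mm thick. Four open pockets, each 50 by 50 mm inside, in a row along its y axis, centred at x = 0 and y = -81, -27, +27 and +81 mm; their floor is 4 mm above the origin. The same black handle stands out of its +y end, to y = 139 mm. Origin: centre of the underside; z up.
- cup_slim: Black square plastic cup, identical to the other three, 52 mm square and 14 mm high with 2 mm walls and floor, fixed on the aluminium rail; it is the one in which the slim tall socket stands at the start. Origin: centre of its underside (6 mm above the bench); the floor on which the socket stands is 2 mm above the origin. Its z axis is up. It needs no handling.
- cup_medium: Black square plastic cup, identical to the other three, 52 mm square and 14 mm high with 2 mm walls and floor, fixed on the aluminium rail; it is the one in which the medium socket stands at the start. Origin: centre of its underside (6 mm above the bench); the floor on which the socket stands is 2 mm above the origin. Its z axis is up. It needs no handling.
- cup_wide: Black square plastic cup, identical to the other three, 52 mm square and 14 mm high with 2 mm walls and floor, fixed on the aluminium rail; it is the one in which the wide short socket stands at the start. Origin: centre of its underside (6 mm above the bench); the floor on which the socket stands is 2 mm above the origin. Its z axis is up. It needs no handling.
- cup_bit: Black square plastic cup, identical to the other three, 52 mm square and 14 mm high with 2 mm walls and floor, fixed on the aluminium rail; it is the one in which the bit socket stands at the start. Origin: centre of its underside (6 mm above the bench); the floor on which the socket stands is 2 mm above the origin. Its z axis is up. It needs no handling.

How it is judged:
At the end, for the whole second after the job is handed in: Each socket is released, at rest, upright within 0.1 rad, in the pocket that mirrors its first place (nth cup from the rail's handle, nth pocket from the tray's far end): within 18 mm of the pocket's centre in x and y, underside within 5 mm of its floor (((y of cup_slim in the frame of rail between -0.101 and -0.061 m and y of socket_slim in the frame of tray between 0.063 and 0.099 m) or (y of cup_slim in the frame of rail between -0.047 and -0.007 m and y of socket_slim in the frame of tray between 0.009 and 0.045 m) or (y of cup_slim in the frame of rail between 0.007 and 0.047 m and y of socket_slim in the frame of tray between -0.045 and -0.009 m) or (y of cup_slim in the frame of rail between 0.061 and 0.101 m and y of socket_slim in the frame of tray between -0.099 and -0.063 m)) and x of socket_slim in the frame of tray between -0.018 and 0.018 m and z of socket_slim in the frame of tray between -0.001 and 0.009 m and angle between each of socket_slim, socket_medium, socket_wide, socket_bit's own z axis and vertical below 0.1 rad and linear speed of each of socket_slim, socket_medium, socket_wide, socket_bit below 0.02 m/s and angular speed of each of socket_slim, socket_medium, socket_wide, socket_bit below 0.2 rad/s and ((y of cup_medium in the frame of rail between -0.101 and -0.061 m and y of socket_medium in the frame of tray between 0.063 and 0.099 m) or (y of cup_medium in the frame of rail between -0.047 and -0.007 m and y of socket_medium in the frame of tray between 0.009 and 0.045 m) or (y of cup_medium in the frame of rail between 0.007 and 0.047 m and y of socket_medium in the frame of tray between -0.045 and -0.009 m) or (y of cup_medium in the frame of rail between 0.061 and 0.101 m and y of socket_medium in the frame of tray between -0.099 and -0.063 m)) and x of socket_medium in the frame of tray between -0.018 and 0.018 m and z of socket_medium in the frame of tray between -0.001 and 0.009 m and ((y of cup_wide in the frame of rail between -0.101 and -0.061 m and y of socket_wide in the frame of tray between 0.063 and 0.099 m) or (y of cup_wide in the frame of rail between -0.047 and -0.007 m and y of socket_wide in the frame of tray between 0.009 and 0.045 m) or (y of cup_wide in the frame of rail between 0.007 and 0.047 m and y of socket_wide in the frame of tray between -0.045 and -0.009 m) or (y of cup_wide in the frame of rail between 0.061 and 0.101 m and y of socket_wide in the frame of tray between -0.099 and -0.063 m)) and x of socket_wide in the frame of tray between -0.018 and 0.018 m and z of socket_wide in the frame of tray between -0.001 and 0.009 m and ((y of cup_bit in the frame of rail between -0.101 and -0.061 m and y of socket_bit in the frame of tray between 0.063 and 0.099 m) or (y of cup_bit in the frame of rail between -0.047 and -0.007 m and y of socket_bit in the frame of tray between 0.009 and 0.045 m) or (y of cup_bit in the frame of rail between 0.007 and 0.047 m and y of socket_bit in the frame of tray between -0.045 and -0.009 m) or (y of cup_bit in the frame of rail between 0.061 and 0.101 m and y of socket_bit in the frame of tray between -0.099 and -0.063 m)) and x of socket_bit in the frame of tray between -0.018 and 0.018 m and z of socket_bit in the frame of tray between -0.001 and 0.009 m); the robot touches nothing.
It fails at once if a socket is tipped more than 40 degrees from upright (angle between any of socket_slim, socket_medium, socket_wide, socket_bit's own z axis and vertical above 0.7 rad).
It fails at once if a socket is dropped: it is in the air, its underside over 40 mm above the bench, with no finger touching it ((height (world z) of socket_slim above 0.04 m and contact force between the fingers and socket_slim below 0.02 N) or (height (world z) of socket_medium above 0.04 m and contact force between the fingers and socket_medium below 0.02 N) or (height (world z) of socket_wide above 0.04 m and contact force between the fingers and socket_wide below 0.02 N) or (height (world z) of socket_bit above 0.04 m and contact force between the fingers and socket_bit below 0.02 N)).
It also fails if it takes over 99 s, if anything falls off the work surface, if the arm or the gripper's body presses on something with over 40 N, if the wrist force passes 120 N, or if a joint passes its speed limit or range.

## Working session

There is one attempt and no reset: what is moved stays moved. The work goes in short steps, each a Python script; the robot and the scene stay as the last script left them, time stands still between calls to the robot, and variables do not carry over. Pictures are saved under pics/ and viewed, at most 14 in all, crops included, and the job is handed in when it is done.

```bash
mkdir -p pics; python3 - <<'E'
from rig import viewer,monitor
import cv2,pickle
d={}
for n in("top","scene"):
    c=viewer.camera(n);d[n]=c;cv2.imwrite(f"pics/{n}0.png",c["img"]);print(n,{k:v for k,v in c.items() if k!="img"})
pickle.dump(d,open("cams.pkl","wb"))
s=monitor.sense();print(s["ee_rot"],s["width"],s["time_s"])
E
```

```text
top {'intrinsics': array([[570.63991144,   0.        , 324.38631509],
       [  0.        , 570.63991144, 233.01669132],
       [  0.        ,   0.        ,   1.        ]]), 'position': array([ 0.43862187, -0.02229022,  1.08899151]), 'rotation': array([ 0.71117869,  0.03426313, -0.03197171, -0.70144759])}
scene {'intrinsics': array([[536.72145905,   0.        , 322.45099771],
       [  0.        , 536.72145905, 237.09462246],
       [  0.        ,   0.        ,   1.        ]]), 'position': array([ 0.84232101, -0.58182214,  0.76958795]), 'rotation': array([0.91066008, 0.34526427, 0.08836896, 0.20900172])}
[-2.38997547e-04  1.73532992e-01  9.84827729e-01 -7.67082259e-04] 0.08568359280806988 0.1
```

View pics/top0.png

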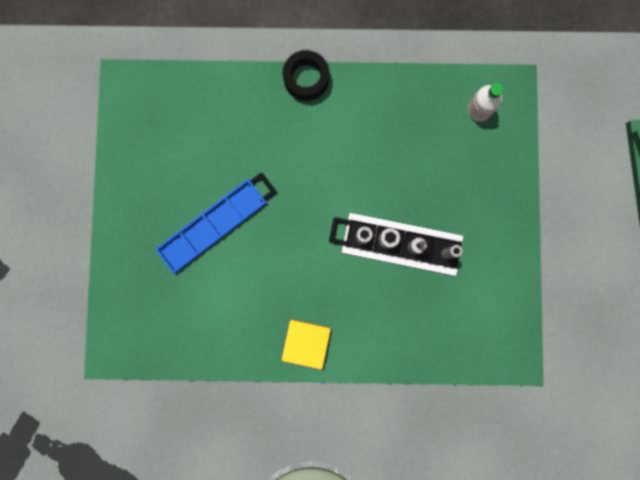

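View pics/scene0.png

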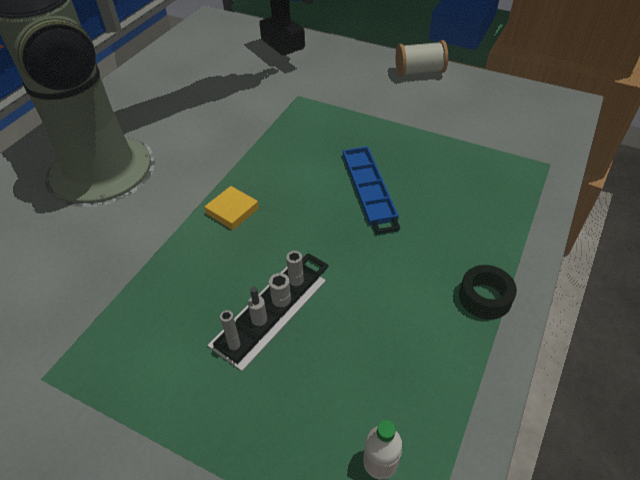

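The top view shows the tray with its handle at about (265,187) and the rail with its handle at about (340,231). From the rail's handle the order is medium (364,234), wide (390,238), bit (418,245), slim (455,251).

```bash
python3 - <<'E'
import cv2
a=cv2.imread("pics/top0.png")
l=cv2.resize(a[170:280,150:280],None,fx=5,fy=5,interpolation=cv2.INTER_CUBIC)
r=cv2.resize(a[205:285,325:470],None,fx=5.5,fy=5.5,interpolation=cv2.INTER_CUBIC)
cv2.imwrite("pics/tray.png",l);cv2.imwrite("pics/rail.png",r);print(l.shape,r.shape)
E
```

```text
(550, 650, 3) (440, 798, 3)
```

View pics/tray.png

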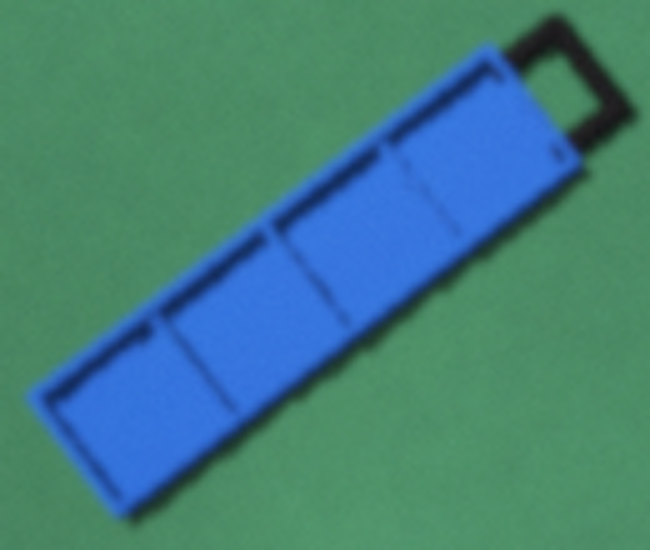

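View pics/rail.png

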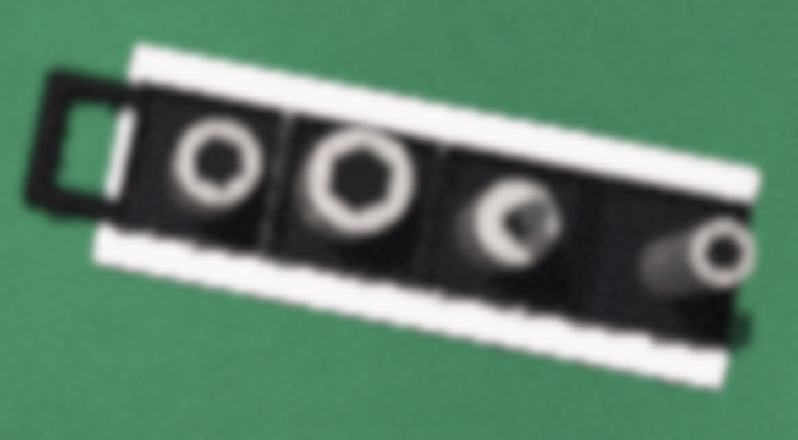

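```bash
cat > h.py <<'E'
import numpy as np
from scipy.spatial.transform import Rotation as R
def ray(c,px,z):
    """pixel (n,2) -> world xy on height z"""
    px=np.atleast_2d(px).astype(float); z=np.broadcast_to(z,len(px))
    d=np.c_[px,np.ones(len(px))]@np.linalg.inv(c["intrinsics"]).T*[1,-1,-1]
    d=R.from_quat(c["rotation"],scalar_first=True).apply(d)
    p=np.asarray(c["position"]); return p[:2]+d[:,:2]*((z-p[2])/d[:,2])[:,None]
def frame(C,L,W):
    """C: corners (+y-end x, +y other, -y.., -y..) -> centre, unit y axis, sizes"""
    y=(C[0]+C[1]-C[2]-C[3])/2; w=(C[0]-C[1]+C[3]-C[2])/2
    return C.mean(0), y/np.linalg.norm(y), np.linalg.norm(y), np.linalg.norm(w)
E
python3 - <<'E'
import pickle,numpy as np
from h import *
c=pickle.load(open("cams.pkl","rb"))["top"]
T=np.array([(488,42),(587,160),(125,520),(30,397)]);T=(T+.5)/5-.5+[150,170]
Q=np.array([(135,45),(95,262),(722,388),(760,170)]);Q=(Q+.5)/5.5-.5+[325,205]
S=np.array([(217,162),(359,181),(516,224),(722,252)]);S=(S+.5)/5.5-.5+[325,205]
t=frame(ray(c,T,.016),0,0);r=frame(ray(c,Q,.006),0,0);s=ray(c,S,[.073,.060,.058,.093])
print(t,r);print(s)
y=r[1];x=np.array([y[1],-y[0]])
print("in rail",np.c_[(s-r[0])@x,(s-r[0])@y]*1e3)
print("pockets",[t[0]+t[1]*k for k in(-.081,-.027,.027,.081)])
from rig import planner
def q(ax): # tool y along ax, z down
    Y=np.r_[ax,0];Z=np.array([0,0,-1.]);X=np.cross(Y,Z)
    return R.from_matrix(np.c_[X,Y,Z]).as_quat(scalar_first=True)
tx=np.array([t[1][1],-t[1][0]])
for p in s:
  for sg in(1,-1): print("r",sg,planner.ik([*p,.16],q(sg*x)))
for k in(-.081,.081):
  for sg in(1,-1): print("t",sg,planner.ik([*(t[0]+t[1]*k),.16],q(sg*tx)))
E
```

```text
(array([0.55113572, 0.19595678]), array([ 0.63187706, -0.77506863]), np.float64(0.21897199558285868), np.float64(0.05929089110595685)) (array([ 0.5217587 , -0.16654467]), array([0.18415653, 0.98289693]), np.float64(0.22021794098889835), np.float64(0.07678677483657266))
[[ 0.53320088 -0.08924609]
 [ 0.52877225 -0.13684949]
 [ 0.5154484  -0.18877155]
 [ 0.50482089 -0.24850705]]
in rail [[ -2.98855036  78.08368395]
 [  1.42503693  30.47889176]
 [ -2.10914235 -23.00881772]
 [ -1.55420554 -83.67978069]]
pockets [array([0.49995367, 0.25873734]), array([0.53407504, 0.21688363]), array([0.5681964 , 0.17502992]), array([0.60231776, 0.13317622])]
r 1 [-0.30240523  0.37573178 -0.33640145  0.8586631   0.          1.45360475]
r -1 [-0.30240523  0.37573178 -0.33640145  0.8586631   0.         -1.68798791]
r 1 [-0.38841126  0.38525906 -0.32164081  0.86389645  0.          1.36759871]
r -1 [-0.38841126  0.38525906 -0.32164081  0.86389645  0.         -1.77399394]
r 1 [-0.48554249  0.3899327  -0.31436047  0.86650315  0.          1.27046749]
r -1 [-0.48554249  0.3899327  -0.31436047  0.86650315  0.         -1.87112517]
r 1 [-0.58862304  0.41346405 -0.27731651  0.88001577  0.          1.16738694]
r -1 [-0.58862304  0.41346405 -0.27731651  0.88001577  0.         -1.97420571]
t 1 [ 0.34644912  0.41391924 -0.27659362  0.88028347  0.         -1.90831983]
t -1 [ 0.34644912  0.41391924 -0.27659362  0.88028347  0.          1.23327282]
t 1 [ 0.09800737  0.50742179 -0.12328996  0.94008457  0.         -2.15676158]
t -1 [ 0.09800737  0.50742179 -0.12328996  0.94008457  0.          0.98483107]
```

Measured rack sizes match (219×59, 220×77 mm). Next I move above the row and check with the wrist camera.

```bash
cat >> h.py <<'E'
def q(ax):
    Y=np.r_[ax,0];Z=np.array([0,0,-1.]);X=np.cross(Y,Z)
    return R.from_matrix(np.c_[X,Y,Z]).as_quat(scalar_first=True)
RC=np.array([.52176,-.16654]);RY=np.array([.18416,.98290]);RX=np.array([RY[1],-RY[0]])
TC=np.array([.55114,.19596]);TY=np.array([.63188,-.77507]);TX=np.array([TY[1],-TY[0]])
QR=q(RX);QT=q(-TX)
S=dict(medium=[.53320,-.08925],wide=[.52877,-.13685],bit=[.51545,-.18877],slim=[.50482,-.24851])
P=dict(medium=-.081,wide=-.027,bit=.027,slim=.081)
E
python3 - <<'E'
from h import *
from rig import *
import cv2,pickle
arm.goto([*RC,.28],QR)
c=viewer.camera("wrist");pickle.dump(c,open("w1.pkl","wb"));cv2.imwrite("pics/w1.png",c["img"])
print({k:v for k,v in c.items() if k!="img"},monitor.sense()["eef_pos"],monitor.sense()["time_s"])
E
```

```text
{'intrinsics': array([[430.57682169,   0.        , 318.88990538],
       [  0.        , 430.57682169, 239.33146732],
       [  0.        ,   0.        ,   1.        ]]), 'position': array([ 0.532716  , -0.09842722,  0.41485755]), 'rotation': array([ 0.98641457, -0.13628316,  0.01335467, -0.09074603])} [ 0.52193426 -0.16573093  0.27998502] 2.8417
```

View pics/w1.png

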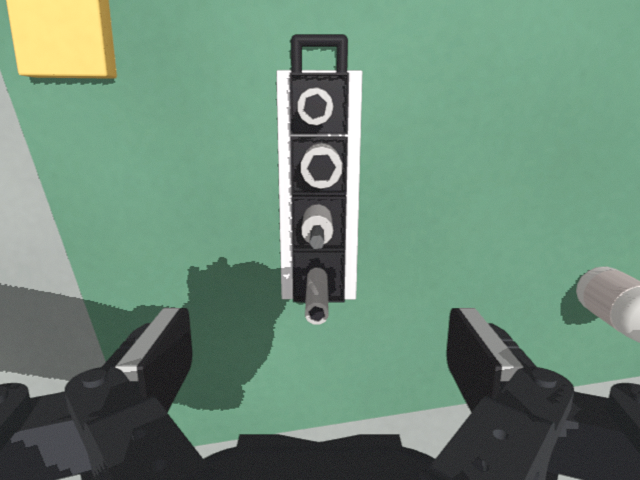

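The wrist view shows the same order. Socket top centres are medium (315.5,106), wide (321,167), bit body (316.5,230) and slim (316.5,313). I'll compare these with the top-view estimates.

```bash
python3 - <<'E'
from h import *
import pickle
c=pickle.load(open("w1.pkl","rb"))
s=ray(c,[(315.5,106),(321,167),(316.5,230),(316.5,313)],[.073,.06,.058,.093])
D=(s-np.array(list(S.values())))*1e3
print(s,D@RX,D@RY)
C=ray(c,[(278,71),(362,71),(356,300),(282,299)],.006);f=frame(C,0,0);print(f,(f[0]-RC)@np.c_[RX,RY]*1e3)
E
```

```text
[[ 0.53124223 -0.0892629 ]
 [ 0.52680219 -0.13656943]
 [ 0.51328169 -0.18868222]
 [ 0.50230879 -0.24857274]] [-1.92191626 -1.98582906 -2.14739854 -2.45671208] [-0.37322365 -0.08661806 -0.31304019 -0.52413617]
(array([ 0.51988961, -0.16686931]), array([0.18651824, 0.9824515 ]), np.float64(0.21961653696363265), np.float64(0.07532371481133548)) [-1.77776173 -0.66813325]
```

```bash
cat >> h.py <<'E'
from rig import arm,claw,monitor
def transfer(n):
    zg=.038 if n in("medium","slim") else .033
    p=np.array(S[n])-.001*RX; t=TC+TY*P[n]
    arm.goto([*p,.17],QR); arm.move_l([*p,zg],rate=.12)
    claw.gripper_to(.0,force=45); s=monitor.sense();print(n,"grip",s["width"],s["gripper_force"])
    arm.move_l([*p,zg+.005],rate=.03); arm.move_l([*p,.17],rate=.12); print("held",monitor.sense()["width"])
    arm.goto([*t,.17],QT); arm.move_l([*t,zg+.002],rate=.1)
    hit=arm.move_l([*t,zg-.006],rate=.015,max_force=4); s=monitor.sense();print("down",hit,s["eef_pos"][2]-(zg-.004),s["width"],s["ft_force"])
    claw.gripper_to(.085); arm.move_l([*t,.17],rate=.12); print("t",monitor.sense()["time_s"])
def shot(n,name="scene"):
    import cv2
    from rig import viewer
    c=viewer.camera(name);cv2.imwrite(f"pics/{n}.png",c["img"]);return c
E
python3 - <<'E'
from h import *
transfer("medium"); shot("m1","wrist")
E
```

```text
medium grip 0.02613510568734869 43.978591561317444
held 0.025800993734935742
down True 0.00032878439238459567 0.025771550724388498 [0.46380016 0.35663216 3.39758485]
t 11.8917
```

View pics/m1.png

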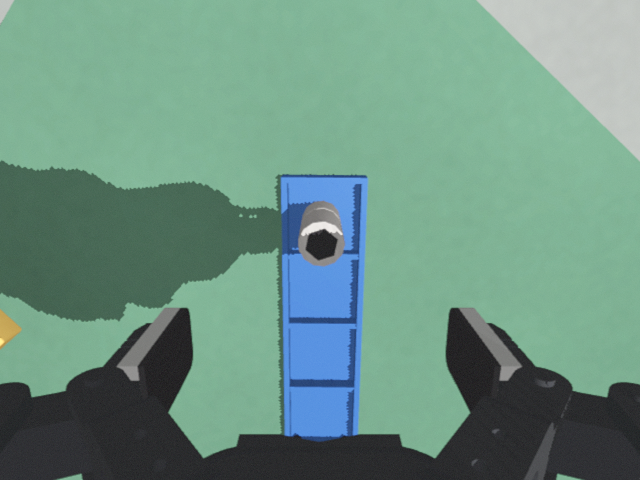

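The medium socket stands upright in the pocket at the far end of the tray, base near (321,215). Next is wide, then the rest one at a time.

```bash
python3 - <<'E'
from h import *
transfer("wide")
E
```

```text
wide grip 0.03277351875723962 44.62826371192932
held 0.032830484544972144
down True 0.0005552263495428346 0.03286445108662582 [-0.47128159 -0.69808601  5.10155122]
t 21.95
```

```bash
python3 - <<'E'
from h import *
transfer("bit"); shot("m2")
E
```

```text
bit grip 0.026021656926502837 44.10678327083588
held 0.025858383656420566
down True 0.00038954763436087683 0.02545878508343157 [-0.52612755  0.0931712   4.43159237]
t 32.125
```

View pics/m2.png

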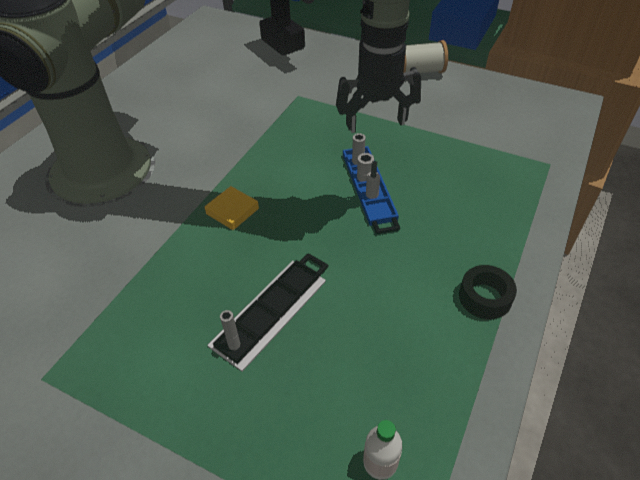

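Three sockets stand upright in the tray: medium (358,150), wide (366,166), bit (373,182). The slim one remains at (230,330).

```bash
python3 - <<'E'
from h import *
import cv2
transfer("slim"); arm.goto([.45,-.05,.3],QR)
a=shot("m3","top")["img"];b=shot("m3s")["img"]
f=lambda i:cv2.resize(i,(400,440),interpolation=cv2.INTER_CUBIC)
cv2.imwrite("pics/m4.png",cv2.hconcat([f(a[165:285,165:285]),f(b[120:240,320:430])]))
E
```

```text
slim grip 0.018815134178386206 43.80275309085846
held 0.018952247753625293
down True 0.0002755954496381219 0.018799695946247204 [ 0.17657302 -0.98206851  3.93458208]
t 42.4417
```

View pics/m4.png

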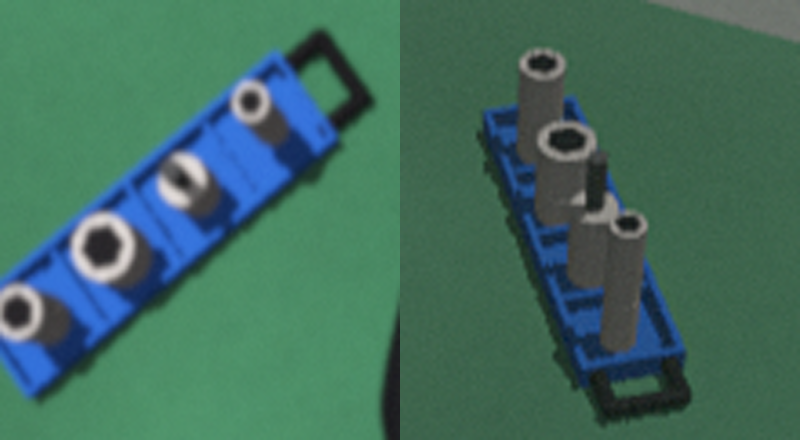

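All four stand upright near the pocket centres. From the tray's handle the order is slim, bit, wide, medium, as required.

```bash
python3 -c "
from rig import arm
arm.pause(.5);print(arm.finish_job())"
```

```text
the job is handed in; nothing more can be done
None
```

I handed the job in at about 45 s; the last pictures show all four sockets upright, one per pocket in reverse order (slim, bit, wide, medium from the tray's handle), though the rig returned no verdict.

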